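# Return the charged battery pack to its magazine

## Task

The battery pack lying on the round white charging pad is charged: put it away in the spring-loaded magazine bay that already holds a pack of its colour, pressing it down flat until both steel lips have snapped out over its top and it stays there when you let go. Leave the pack on the black tester disc, the pack in the other bay and everything else on the bench where they are.

Things in the scene. Friction and masses are not known exactly. Their poses are not given: they have to be found in the camera images.
- charger: Round white charging pad, 140 mm across, 10 mm high, fixed; its place changes. Origin at the centre of its underside. The pack to put away lies on it, turned up to 0.6 rad from the world axes.
- tester: Round black tester disc, 140 mm across, 10 mm high, fixed; its place changes and may be swapped with the charger. Origin at the centre of its underside. The pack on it stays there.
- loose_green: Green loose battery pack, on the charger or on the tester. 110 x 60 x 20 mm (x, y, z), 0.1 to 0.2 kg, long side along its x; origin at the centre of its underside, so its top is 20 mm above. Either way round is right.
- loose_orange: Orange loose battery pack, on the other of the two discs. 110 x 60 x 20 mm (x, y, z), 0.1 to 0.2 kg, long side along its x; origin at the centre of its underside, so its top is 20 mm above. Either way round is right.
- stored_green: Green pack already under the lips of one bay (either one), same size and mass as the loose ones, long side along the magazine's x; origin at the centre of its underside, 45 mm above the table, its top at 65 mm.
- stored_orange: Orange pack already under the lips of the other bay, likewise.
- magazine: Fixed grey twin magazine, 160 x 230 mm, 98 mm high, turned up to 0.25 rad; origin under its centre. Two open-topped bays at y = +65 and -65 mm, each 114 x 64 mm inside, long side along x (2 mm play round a pack). Guides at ends and corners rise to 90 mm, flared above; the middle 70 mm of each long side is open above 18 mm: finger room beside a pack held across its 60 mm.
- bay_left (a point): Centre line of the bay at the magazine's y = +65 mm, at the height of its lips' undersides (65 mm). In each end wall of either bay a sprung steel lip, 36 mm wide, juts 6 mm inwards: flat below, steep ramp above from 69 to 79 mm. A pack set down in the bay rests on the ramps, underside at about 75 mm, top at 95.
- bay_right (a point): Same point of the bay at y = -65 mm. In either bay a pack on the ramps, pressed down in its middle (up to about 10 N), moves the lips aside and the stored pack down; when its top is 2 to 6 mm below 65 mm the lips snap out over it.
- follower_left (a joint): Spring-loaded yellow floor of the left bay (m): 0 with one pack under the lips, 0.020 with two, 0.030 at its bottom stop. Let go, the upper pack rises against the lips: underside at 45 mm, top at 65; the lower one's underside at 25.
- follower_right (a joint): The same for the right bay.
- screwdriver: Bystander: screwdriver with a red handle, 190 mm, lying on the bench between the discs and the magazine.
- meter: Bystander: yellow hand-held meter, 180 x 85 x 41 mm, at the back; origin under its centre.
- board: Bystander: dark green circuit board, 100 x 75 mm, 17 mm high over its parts, on the left; origin under its centre.
- current_probe: Bystander: black bar-shaped current probe, 180 x 42 x 26 mm, nearest the robot; origin under its handle.
- bin: Bystander: grey open parts bin, 140 x 100 x 50 mm, on the right; origin under its centre.
- jar: Bystander: amber jar, 64 mm across, 85 mm high, on the right; origin under its centre.
Mind the look-alikes: they are no part of the job. Leave any blue look-alike of the loose_orange alone. What is shaped like the loose_green but pink is not meant.

How it is judged:
At the end, for the whole second after the job is handed in: The charged pack lies at rest, flat (0.08 rad) and square (0.12 rad) under the lips (underside 35 to 48 mm up), centred within 8 mm over the stored pack of its colour, which is below 33 mm. The other stored pack has moved under 10 mm; the other loose one is on the tester, moved under 20 mm (((horizontal distance between loose_orange and tester below 0.05 m and distance of loose_orange from where it was at the start of the episode below 0.02 m and horizontal distance between loose_green and stored_green below 0.008 m and z of loose_green in the frame of magazine between 0.035 and 0.048 m and angle between loose_green's own z axis and vertical below 0.08 rad and angle between the x axis of loose_green and the x axis of magazine, either way round below 0.12 rad and z of stored_green in the frame of magazine below 0.033 m and distance of stored_green from where it was at the start of the episode below 0.035 m and distance of stored_orange from where it was at the start of the episode below 0.01 m and linear speed of loose_green below 0.02 m/s and angular speed of loose_green below 0.2 rad/s) or (horizontal distance between loose_green and tester below 0.05 m and distance of loose_green from where it was at the start of the episode below 0.02 m and horizontal distance between loose_orange and stored_orange below 0.008 m and z of loose_orange in the frame of magazine between 0.035 and 0.048 m and angle between loose_orange's own z axis and vertical below 0.08 rad and angle between the x axis of loose_orange and the x axis of magazine, either way round below 0.12 rad and z of stored_orange in the frame of magazine below 0.033 m and distance of stored_orange from where it was at the start of the episode below 0.035 m and distance of stored_green from where it was at the start of the episode below 0.01 m and linear speed of loose_orange below 0.02 m/s and angular speed of loose_orange below 0.2 rad/s))); the robot touches nothing.
It fails at once if both loose packs are moved (more than 20 mm) (distance of each of loose_green, loose_orange from where it was at the start of the episode above 0.02 m).
It fails at once if the stored pack of the wrong colour is moved (more than 10 mm) ((horizontal distance between loose_green and tester below 0.05 m and distance of stored_green from where it was at the start of the episode above 0.01 m) or (horizontal distance between loose_orange and tester below 0.05 m and distance of stored_orange from where it was at the start of the episode above 0.01 m)).
It fails at once if a bystander is moved more than 30 mm (distance of any of screwdriver, meter, board, current_probe, bin, jar from where it was at the start of the episode above 0.03 m).
It also fails if it takes over 42 s, if anything falls off the work surface, if the arm or the gripper's body presses on something with over 40 N, if the wrist force passes 120 N, or if a joint passes its speed limit or range.

## Robot

A 7-joint arm with a two-finger parallel gripper is mounted at the origin on the work surface. World frame = base frame: x ahead of the robot, y to its left, z up, the work surface at z = 0. Lengths are in m, angles in rad, forces in N, time in s.
With the tool pointing down it reaches from about 0.375 to 0.925 m from the base axis. Payload 3.1 kg.
Tool frame: the origin (TCP) lies between the finger pads; the fingertips stand 19 mm ahead of it and the grasp point (between the pads) is the TCP; z points along the fingers, y is the line along which they close (so a half turn about z gives the same grasp; the last joint's range is limited). The gripper opens to 85 mm and grips with 20 to 120 N. Pads are 22 mm wide; open, the fingers measure 114 mm over their backs; the gripper's body (76 mm by 85 mm) begins 54 mm behind the grasp point. The pads swing forward as they close: fully open they stand 13 mm farther back than shut.
Start: joints at [-1.321, 0.383, 0.044, 1.598, -0.018, 1.161, -0.05], TCP at [0.222, 0.611, 0.25] pointing down, gripper open.
Joint ranges: [-2.61, 2.61], [-0.41, 2.15], [-1.48, 1.57], [0, 2.5], [-1.57, 4.71], [0.05, 1.97], [-2.85, 2.85]. Speed limits (rad/s): [2.79, 2.79, 3.14, 3.14, 3.14, 3.14, 3.14].

## Interface

Orientations are given as a unit quaternion [x, y, z, w].
In Python, from bench import move_ptp, movel, move_j, move_gripper, pause, inverse_kinematics, read_camera, camera_params, MotionError, sign_off, look_for, tip_of, read_time_s, read_qpos, read_joint_vel, read_effort, read_eef_pos, read_tcp_rot, read_ft_force, read_ft_torque, read_finger_gap, read_grasp_force gives the robot as it stands. Calls block until the motion is done:
- move_ptp(position, orientation): joint-space move of the TCP to a pose.
- movel(position, orientation=None, speed=0.15): straight line of the TCP; orientation=None keeps the orientation; speed is the mean speed in m/s.
- move_j(angles): joint-space move.
- move_gripper(opening, effort=None): finger opening in m; effort is the grip in N (None keeps the last); returns when the fingers have stopped.
- pause(seconds).
- inverse_kinematics(position, orientation): joint angles nearest the present ones, or None.
- read_camera(name): name is "scene" or "top"; returns the picture (420x560x3 uint8, red, green, blue); there is no depth.
- camera_params(name): a dict with "K" (3x3 intrinsics, pixels), "camera_from_world" (4x4, takes a point from world to camera coordinates). Camera axes: x right, y down, z forward; pixel columns grow to the right and rows downward; lengths in m; the calibration is good to about 2 mm. A picture is of the moment at which its call begins. camera_params takes no time and is no camera call.
A pose or a line that the arm cannot do raises MotionError and nothing moves.
- sign_off(): hands the job in; it is judged then, once.
Trained networks look in the newest picture that a camera, given by its name, has taken for a name from the list of things; names that differ only in an ending like _2 or _b are one class to them, and where a whole thing is asked for, a point or a joint stands for the part that bears it (a point fixed in the world has none). Each returns a list of dicts, best first, with "confidence" (0 to 1); they miss things now and then, are a little off and sometimes report something else, mostly with a low value. They report only what shows in the picture. A call takes as long as a camera call. They do not tell look-alikes from the thing itself.
- look_for(camera, name): "at" ([column, row] in pixels, amid what is visible of it).
- tip_of(camera, name): "at" ([column, row] in pixels: a listed point, or the origin of a listed thing).
Readings, each from a call of its own:
- read_time_s(): time.
- read_qpos(): joint angles.
- read_joint_vel(): joint speeds.
- read_effort(): joint torques, N m.
- read_eef_pos(): TCP position.
- read_tcp_rot(): TCP orientation.
- read_ft_force(): force on the tool from outside, world axes, zero at the start.
- read_ft_torque(): the same for the moment, N m.
- read_finger_gap(): finger opening in m.
- read_grasp_force(): force on a finger pad.
Only numpy, scipy, OpenCV 4.12 (cv2) and the standard library are available. Lean on these libraries where they do the work, as an engineer would, in place of code of your own. Each camera call takes 0.05 s, during which the arm holds its last target. There are 200 camera calls.

## Working session

There is one attempt and no reset: what is moved stays moved. The work goes in short steps, each a Python script; the robot and the scene stay as the last script left them, time stands still between calls to the robot, and variables do not carry over. Pictures are saved under pics/ and viewed, at most 10 in all, crops included, and the job is handed in when it is done.

```bash
mkdir -p pics; python3 - <<'E'
from bench import *
import cv2,numpy as np
for c in("top","scene"):
    im=read_camera(c); cv2.imwrite(f"pics/{c}0.png",im[:,:,::-1]); p=camera_params(c); print(c,np.round(p["K"],1).tolist(),np.round(p["camera_from_world"],4).tolist())
    for n in("charger","tester","loose_green","loose_orange","stored_green","stored_orange","magazine","bay_left","bay_right"):
        print(n,[(np.round(d["at"]).tolist(),round(d["confidence"],2)) for d in tip_of(c,n)[:4]])
print(read_time_s(),read_tcp_rot(),read_eef_pos())
E
```

```text
top [[482.1, 0.0, 278.6], [0.0, 482.1, 208.4], [0.0, 0.0, 1.0]] [[0.0271, -0.9995, 0.0173, -0.0447], [-0.9948, -0.0287, -0.0975, 0.5238], [0.0979, -0.0146, -0.9951, 1.5504], [0.0, 0.0, 0.0, 1.0]]
charger [([212.0, 230.0], 0.74), ([142.0, 205.0], 0.37)]
tester [([208.0, 171.0], 0.76), ([249.0, 200.0], 0.62)]
loose_green [([204.0, 170.0], 0.81), ([200.0, 123.0], 0.57)]
loose_orange [([211.0, 230.0], 0.97), ([192.0, 286.0], 0.88)]
stored_green [([314.0, 202.0], 0.78)]
stored_orange [([356.0, 200.0], 0.82), ([332.0, 205.0], 0.21)]
magazine [([334.0, 202.0], 0.76)]
bay_left [([314.0, 200.0], 0.75)]
bay_right [([359.0, 197.0], 0.89)]
scene [[409.2, 0.0, 276.3], [0.0, 409.2, 208.7], [0.0, 0.0, 1.0]] [[0.7133, 0.7008, -0.0089, -0.3534], [0.3751, -0.3925, -0.8398, -0.1643], [-0.592, 0.5957, -0.5428, 1.4704], [0.0, 0.0, 0.0, 1.0]]
charger [([307.0, 187.0], 0.69)]
tester [([368.0, 206.0], 0.86), ([309.0, 185.0], 0.37), ([238.0, 213.0], 0.36)]
loose_green [([419.0, 226.0], 0.94), ([366.0, 202.0], 0.6), ([308.0, 186.0], 0.41)]
loose_orange [([282.0, 158.0], 0.89), ([306.0, 182.0], 0.84), ([144.0, 325.0], 0.24)]
stored_green [([253.0, 237.0], 0.91)]
stored_orange [([216.0, 262.0], 0.9), ([303.0, 216.0], 0.32)]
magazine [([233.0, 263.0], 0.74)]
bay_left [([248.0, 228.0], 0.83), ([253.0, 234.0], 0.54)]
bay_right [([213.0, 252.0], 0.92), ([366.0, 204.0], 0.18)]
1.0 [ 1.72992982e-01  9.84923056e-01  3.90197108e-05 -4.35382479e-06] [0.22152852 0.61112313 0.25030296]
```

```bash
python3 - <<'E'
import cv2
im=cv2.imread("pics/top0.png")[95:320,130:430]
cv2.imwrite("pics/topc.png",cv2.resize(im,(800,600),interpolation=cv2.INTER_CUBIC))
E
```

```text
(no output)
```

View pics/topc.png

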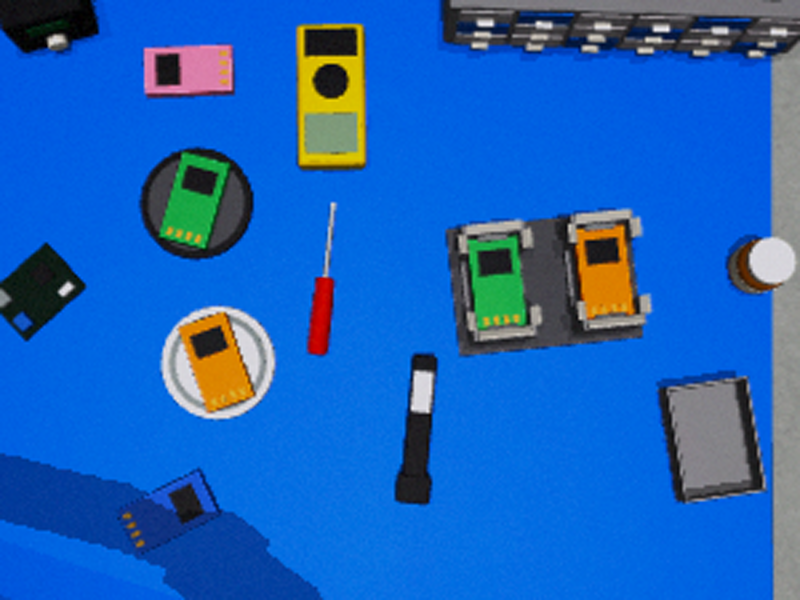

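View pics/scene0.png

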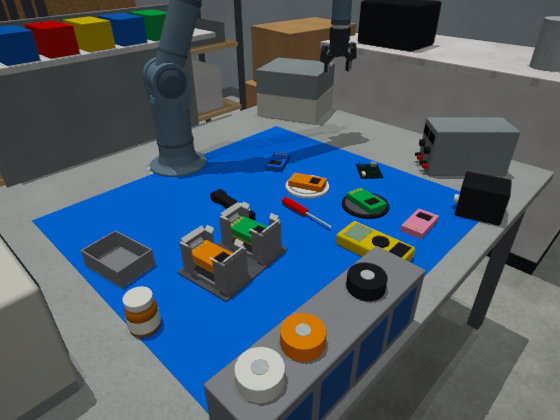

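Candidates in top view: orange packs at (211,231), on the white pad, and (356,197), stored in the right bay. The blue look-alike is at (194,286), green on the black tester at (203,170), and pink at (200,121). I choose the loose orange at (211,231), which goes to the right bay.

```bash
cat > h.py <<'E'
from bench import *
import cv2,numpy as np
from scipy.optimize import minimize
P={c:camera_params(c) for c in("top","scene")}
def proj(c,X):
    p=P[c]; M=np.array(p["camera_from_world"]); q=np.atleast_2d(X)@M[:3,:3].T+M[:3,3]; q=q@np.array(p["K"]).T; return q[:,:2]/q[:,2:]
def ray(c,uv,z):
    p=P[c]; M=np.array(p["camera_from_world"]); R,t=M[:3,:3],M[:3,3]; C=-R.T@t
    d=R.T@np.linalg.inv(p["K"])@np.r_[uv,1]; return C+d*(z-C[2])/d[2]
def box(x,y,a,z,L=.11,W=.06,H=.02):
    s=np.array([[i,j] for i in(-1,1) for j in(-1,1)])*[L/2,W/2]; c,sn=np.cos(a),np.sin(a)
    xy=s@np.array([[c,sn],[-sn,c]])+[x,y]; return np.vstack([np.c_[xy,np.full(4,h)] for h in(z,z+H)])
S=8
def mask(im,near,lo,hi,r=60):
    hsv=cv2.cvtColor(im,cv2.COLOR_RGB2HSV); m=cv2.inRange(hsv,lo,hi)
    n,l,st,ce=cv2.connectedComponentsWithStats(m); i=1+np.argmin(np.hypot(*(ce[1:]-near).T)+1e3*(st[1:,4]<40)); return np.argwhere(l==i)[:,::-1]
def hullimg(pts,o,size=120):
    a=np.zeros((size*S,size*S),np.uint8); h=cv2.convexHull(((pts-o+.5)*S).astype(np.float32)).astype(np.int32); cv2.fillConvexPoly(a,h,1); return a
ORANGE=((8,150,90),(22,255,255)); GREEN=((50,120,60),(80,255,255))
def fit(ims,near,col,z,x0):
    T={}
    for c in ims:
        p=mask(ims[c],near[c],*col); o=np.round(near[c])-60
        q=np.vstack([p+d for d in([-.5,-.5],[-.5,.5],[.5,-.5],[.5,.5])]); T[c]=(hullimg(q,o),o)
    def cost(v): return sum((hullimg(proj(c,box(*v[:3],z)),o)!=t).sum()/t.sum() for c,(t,o) in T.items())
    best=min((minimize(cost,[x0[0],x0[1],a],method="Nelder-Mead",options=dict(initial_simplex=np.array([[x0[0],x0[1],a],[x0[0]+.01,x0[1],a],[x0[0],x0[1]+.01,a],[x0[0],x0[1],a+.2]]))) for a in(-.4,0,.4)),key=lambda r:r.fun)
    return best.x,best.fun
E
python3 - <<'E'
from h import *
ims={c:cv2.imread(f"pics/{c}0.png")[:,:,::-1].copy() for c in P}
near={"top":np.array([211,231.]),"scene":np.array([307,183.])}
x0=ray("top",near["top"],.02)
print(x0)
for k in(["top"],["scene"],["top","scene"]): print(k,fit({c:ims[c] for c in k},near,ORANGE,.01,x0))
print(ray("top",[212,230],0.01),"bayR",ray("top",[359,197],.065),ray("scene",[213,252],.065),"bayL",ray("top",[314,200],.065))
a=cv2.resize(ims["top"][165:235,290:385],None,fx=8,fy=8,interpolation=cv2.INTER_CUBIC)
b=cv2.resize(ims["scene"][190:300,165:295],None,fx=6,fy=5.4,interpolation=cv2.INTER_CUBIC)
cv2.imwrite("pics/ma.png",a[:,:,::-1]);cv2.imwrite("pics/mb.png",b[:,:,::-1])
E
```

```text
[0.44520595 0.18826132 0.02      ]
['top'] (array([0.44708983, 0.1881232 , 0.36794826]), np.float64(0.05965928070370783))
['scene'] (array([0.44974761, 0.18646658, 0.37466338]), np.float64(0.027466484349454534))
['top', 'scene'] (array([0.44912451, 0.18732778, 0.37929842]), np.float64(0.1085707193398827))
[0.44905112 0.18636341 0.01      ] bayR [ 0.56523409 -0.28594466  0.065     ] [ 0.56186115 -0.27421288  0.065     ] bayL [ 0.55135086 -0.14176959  0.065     ]
```

View pics/ma.png

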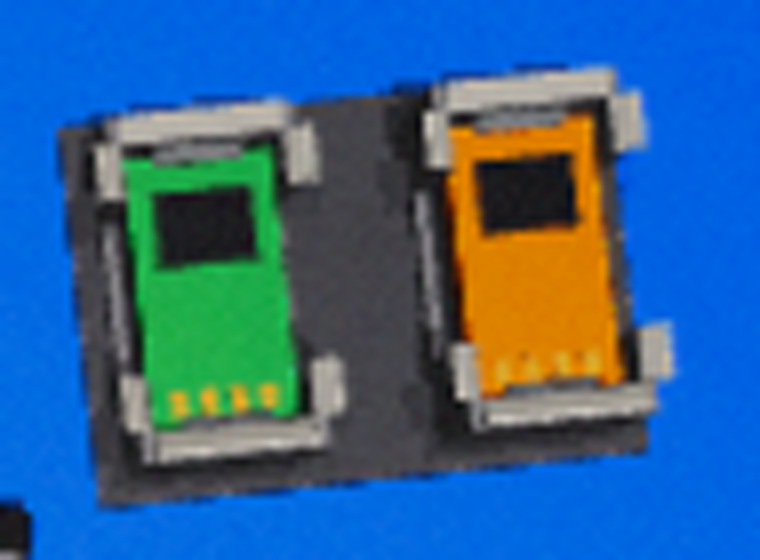

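View pics/mb.png

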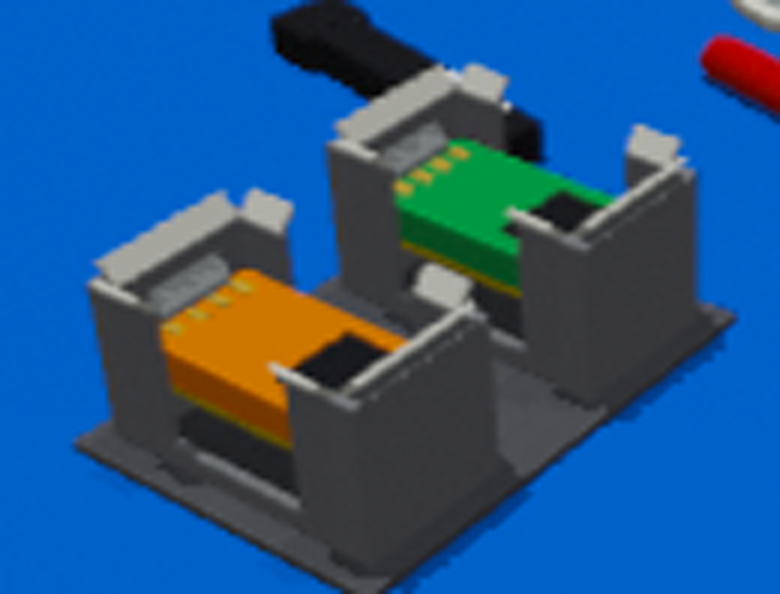

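Loose orange on the pad is confirmed, and both cameras agree within 3 mm. The magazine crop shows the right (orange) bay guides centred near top px (358,195). I'll cross-check the magazine pose numerically, then pick.

```bash
cat >> h.py <<'E'
def q(yaw): return [-np.sin(yaw/2),np.cos(yaw/2),0,0]
E
python3 - <<'E'
from h import *
t=lambda u,v:[(u+.5)/8-.5+290,(v+.5)/8-.5+165]
s=lambda u,v:[(u+.5)/6-.5+165,(v+.5)/5.4-.5+190]
f=lambda *a:np.round(ray(*a)[:2],4)
print("R top guides",f("top",t(548,246),.098),"pack",f("top",t(535,253),.065),"scene",f("scene",s(288,294),.098))
# left bay: same features
L=np.array([[97,145],[318,125-0],[125,405],[342,385]]).mean(0); print("L top tabs",f("top",t(*L),.098))
R=np.array([[425,136],[648,120],[455,372],[675,350]]).mean(0); print("R top tabs",f("top",t(*R),.098))
for n,a,b in(("plate left edge",(62,130),(100,505)),("near edge",(100,505),(645,455))):
    A,B=f("top",t(*a),.004),f("top",t(*b),.004); print(n,A,B,np.linalg.norm(A-B),np.arctan2(*(B-A)[::-1]))
ims={c:cv2.imread(f"pics/{c}0.png")[:,:,::-1].copy() for c in P}
for n,col,nr in(("or",ORANGE,([356,197],[216,255])),("gr",GREEN,([315,202],[253,230]))):
    m=mask(ims["top"],np.array(nr[0]),*col); r=cv2.minAreaRect(m.astype(np.float32)); print(n,r,f("top",r[0],.065))
x,y=.4485,.1873;yaw=.371
move_gripper(.085,60)
move_ptp([x,y,.15],q(yaw)); movel([x,y,.045]); movel([x,y,.028],speed=.05)
print("F",read_ft_force()); print(move_gripper(.04,60),read_finger_gap(),read_grasp_force(),read_ft_force(),read_eef_pos())
movel([x,y,.2]); print(read_finger_gap(),read_ft_force(),read_time_s())
E
```

```text
R top guides [ 0.5663 -0.2769] pack [ 0.5676 -0.2777] scene [ 0.5736 -0.2807]
L top tabs [ 0.555  -0.1485]
R top tabs [ 0.5669 -0.278 ]
plate left edge [ 0.6214 -0.0901] [ 0.4653 -0.1095] 0.1573008900165539 -3.0179473261688097
near edge [ 0.4653 -0.1095] [ 0.4924 -0.3352] 0.2273211384803446 -1.4512975171329388
or ((356.1923522949219, 196.5384521484375), (33.61341094970703, 18.85327911376953), 82.87498474121094) [ 0.5665 -0.2769]
gr ((316.1328125, 200.48468017578125), (33.62307357788086, 19.180435180664062), 83.41805267333984) [ 0.55   -0.1486]
F [ 0.43648107 -0.82600672  0.25013721]
False 0.058607169474396315 65.95448613166809 [ 0.03357316 -0.2304103   3.72646067] [0.44914778 0.18762768 0.0286099 ]
0.05850589762712148 [-0.01599681  0.90416149 -1.24656493] 6.0
```

```bash
python3 - <<'E'
from h import *
x,y,a=.569,-.2785,.12
move_ptp([x,y,.2],q(a)); movel([x,y,.122],speed=.1)
ims={c:read_camera(c) for c in P}
print(read_eef_pos(),read_ft_force(),read_time_s())
for c in P: cv2.imwrite(f"pics/{c}1.png",ims[c][:,:,::-1])
A=cv2.resize(ims["top"][165:235,320:390],(400,400),interpolation=cv2.INTER_CUBIC)
B=cv2.resize(ims["scene"][205:305,165:265],(400,400),interpolation=cv2.INTER_CUBIC)
cv2.imwrite("pics/hov.png",np.hstack([A,B])[:,:,::-1])
E
```

```text
[ 0.56978405 -0.27903933  0.12310699] [ 0.20290062  0.54731912 -1.82253902] 8.7833
```

View pics/hov.png

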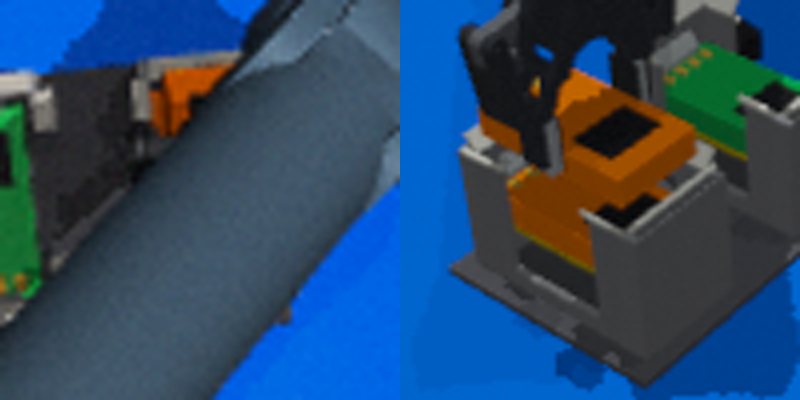

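The hover view shows the held pack level over the right bay, square with the guides. I'll lower it in small steps and null any side force.

```bash
python3 - <<'E'
from h import *
x,y,a=.569,-.2785,.12
f0=np.array(read_ft_force()); t0=np.array(read_ft_torque()); z=.122
while z>.0945:
    z-=.003; movel([x,y,z],speed=.06); f=np.array(read_ft_force())-f0
    print(round(z,4),np.round(f,1),np.round(np.array(read_ft_torque())-t0,2),np.round(read_eef_pos(),4))
    if abs(f[:2]).max()>3:
        x+=np.clip(f[0]*.0003,-.0015,.0015); y+=np.clip(f[1]*.0003,-.0015,.0015)
    if f[2]>12 or abs(f[:2]).max()>15: print("stop"); break
print(x,y,read_time_s())
E
```

```text
0.119 [-1.2 -1.   0.3] [ 0.09 -0.04  0.02] [ 0.569  -0.2784  0.1191]
0.116 [ 0.1 -0.6  0.3] [ 0.04 -0.07  0.1 ] [ 0.5688 -0.2783  0.1157]
0.113 [0.  0.  0.4] [ 0.07 -0.04  0.01] [ 0.5688 -0.2784  0.1127]
0.11 [ 1.1 -0.9 -0.1] [ 0.13 -0.03  0.03] [ 0.5688 -0.2784  0.1097]
0.107 [-0.6  0.2  3.8] [0.31 0.07 0.1 ] [ 0.5694 -0.2788  0.1079]
0.104 [-4.2  1.  10.4] [0.67 0.36 0.17] [ 0.569  -0.2792  0.1056]
0.101 [-3.5  1.  10.1] [0.54 0.22 0.15] [ 0.5683 -0.2792  0.1031]
0.098 [-4.3  1.  10.7] [0.39 0.11 0.05] [ 0.5675 -0.2793  0.1002]
0.095 [-2.2  0.6 10.5] [ 0.3  -0.03  0.09] [ 0.5669 -0.2793  0.0975]
0.092 [-3.7  0.5 14.3] [0.48 0.43 0.12] [ 0.5665 -0.2795  0.0952]
stop
0.5643021612434223 -0.27744299241704345 11.2833
```

```bash
python3 - <<'E'
from h import *
i=read_camera("scene")
B=cv2.resize(i[200:300,170:270],(600,600),interpolation=cv2.INTER_CUBIC)
cv2.imwrite("pics/in1.png",B[:,:,::-1])
E
```

```text
(no output)
```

View pics/in1.png

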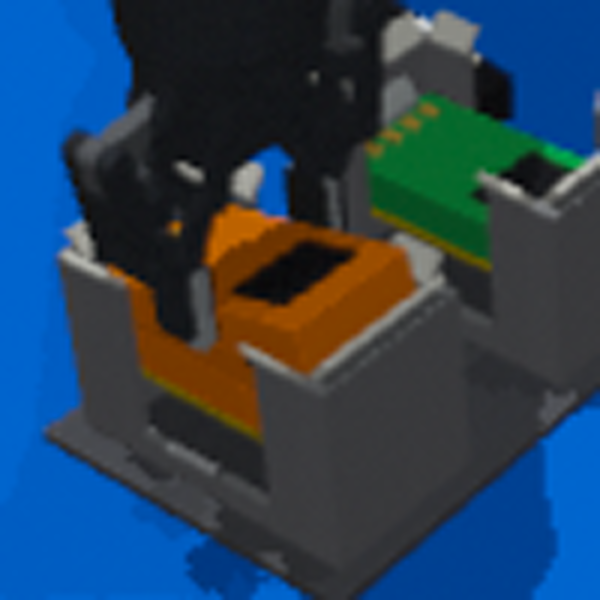

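The pack is inside the guides, but the +x end sits a bit high. I'll open slightly so it can settle, then look.

```bash
python3 - <<'E'
from h import *
move_gripper(.075); pause(.3)
print(read_ft_force(),read_eef_pos())
x,y,_=read_eef_pos(); movel([x,y,.17],speed=.15)
q0=np.array(read_qpos()); j=q0.copy(); j[0]+=.45; move_j(j)
i=read_camera("scene"); k=read_camera("top"); print(read_time_s())
B=cv2.resize(i[200:300,170:270],(400,400),interpolation=cv2.INTER_CUBIC)
A=cv2.resize(k[165:235,320:390],(400,400),interpolation=cv2.INTER_CUBIC)
cv2.imwrite("pics/in2.png",np.hstack([A,B])[:,:,::-1]);cv2.imwrite("pics/top2.png",k[:,:,::-1])
E
```

```text
[-0.07042908 -0.40227803  0.36375465] [ 0.56533518 -0.27747302  0.09173996]
13.7917
```

View pics/in2.png

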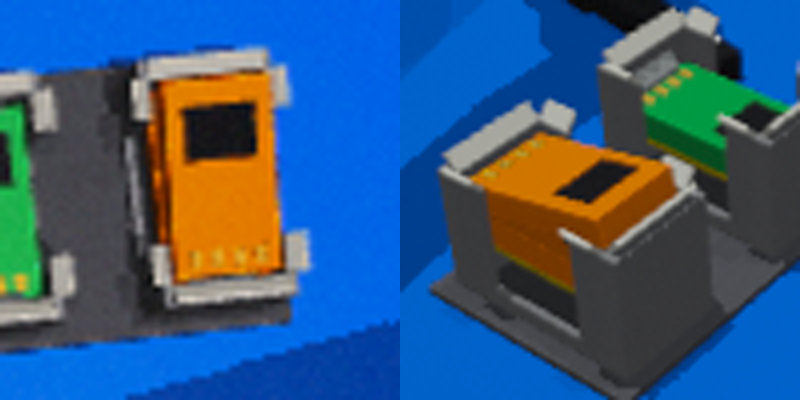

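The pack is in the right bay with the -x end down between the guides. The +x end is still caught on the flare, at about (650,190) in the crop. I'll press that end gently with closed fingers.

```bash
cat >> h.py <<'E'
C=np.array([.5665,-.278]); U=np.array([np.cos(.12),np.sin(.12)])
def press(dx,z0,zmin,fmax,step=.002,speed=.04):
    x,y=C+dx*U; f0=np.array(read_ft_force()); z=z0; log=[]
    while z>zmin:
        z-=step; movel([x,y,z],speed=speed); f=np.array(read_ft_force())-f0; log.append((round(float(read_eef_pos()[2])-.019,4),*np.round(f,1).tolist()))
        if f[2]>fmax: break
    print(*log[-12:],sep="\n"); return z
E
python3 - <<'E'
from h import *
move_gripper(0.0,40)
x,y=C+.036*U; move_ptp([x,y,.16],q(.12)); movel([x,y,.134],speed=.1)
press(.036,.134,.114,9)
movel([x,y,.17],speed=.15); j=np.array(read_qpos()); j[0]+=.45; move_j(j)
i=read_camera("scene"); k=read_camera("top"); print(read_time_s())
B=cv2.resize(i[200:300,170:270],(400,400),interpolation=cv2.INTER_CUBIC)
A=cv2.resize(k[165:235,320:390],(400,400),interpolation=cv2.INTER_CUBIC)
cv2.imwrite("pics/in3.png",np.hstack([A,B])[:,:,::-1])
E
```

```text
(0.1133, -1.3, -0.9, -0.5)
(0.111, -0.9, -0.3, 0.7)
(0.1088, -1.9, -0.6, -0.3)
(0.1075, -0.4, -1.4, -0.2)
(0.1046, -0.3, -0.8, -0.7)
(0.1026, 0.3, -1.0, -0.4)
(0.1008, -0.3, -0.1, 0.6)
(0.0988, 0.2, -0.5, -0.1)
(0.0972, -1.2, 0.1, 2.1)
(0.0954, -1.2, -0.7, 3.8)
20.3333
```

View pics/in3.png

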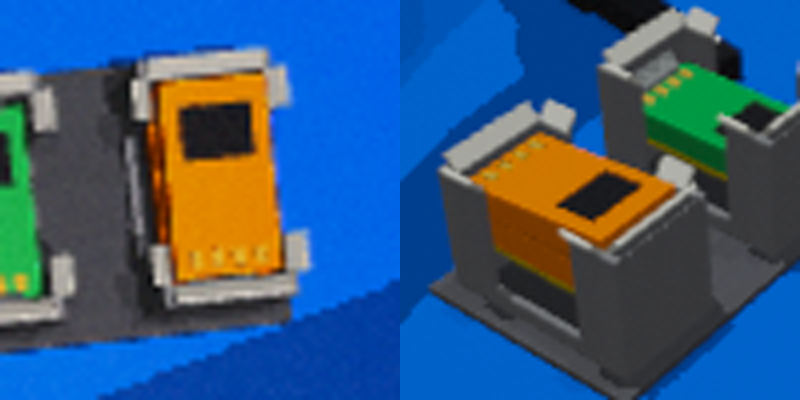

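The pack now lies nearly flat on the ramps, its top at about 95 mm. Next is the press in the middle.

```bash
python3 - <<'E'
from h import *
x,y=C; move_ptp([x,y,.15],q(.12)); movel([x,y,.12],speed=.15)
z=press(0,.12,.0785,22,step=.004,speed=.05)
print(np.round(read_eef_pos(),4),read_time_s())
E
```

```text
(0.0975, 0.1, 0.4, 0.3)
(0.0929, 0.6, 0.4, -0.8)
(0.0896, 1.3, 0.8, 2.3)
(0.0854, 1.7, 0.1, 2.6)
(0.0813, 2.7, 0.2, 2.9)
(0.0772, 2.6, 0.1, 4.0)
(0.0732, 2.2, -0.7, 3.1)
(0.0692, 1.9, -0.5, 2.8)
(0.0652, 3.3, -0.4, 3.4)
(0.0612, 2.6, 0.7, 5.3)
(0.0573, 0.6, -0.3, 6.3)
[ 0.5666 -0.278   0.0763] 24.4917
```

```bash
python3 - <<'E'
from h import *
x,y=C; f0=read_ft_force()[2]
movel([x,y,.0735],speed=.03); print(read_eef_pos()[2]-.019,read_ft_force()); pause(.2)
for z in(.080,.083,.086,.09): movel([x,y,z],speed=.05); print(z,np.round(read_ft_force(),1))
movel([x,y,.17],speed=.2); j=np.array(read_qpos()); j[0]+=.45; move_j(j)
i=read_camera("scene"); k=read_camera("top"); print(read_time_s())
B=cv2.resize(i[200:300,170:270],(400,400),interpolation=cv2.INTER_CUBIC)
A=cv2.resize(k[165:235,320:390],(400,400),interpolation=cv2.INTER_CUBIC)
cv2.imwrite("pics/in4.png",np.hstack([A,B])[:,:,::-1])
E
```

```text
0.055185693198429 [2.79704691 1.1475384  6.22401553]
0.08 [0.7 0.1 5. ]
0.083 [0.7 0.8 5.2]
0.086 [-0.6  0.3 -0.5]
0.09 [-0.4  0.5 -0.6]
27.7167
```

View pics/in4.png

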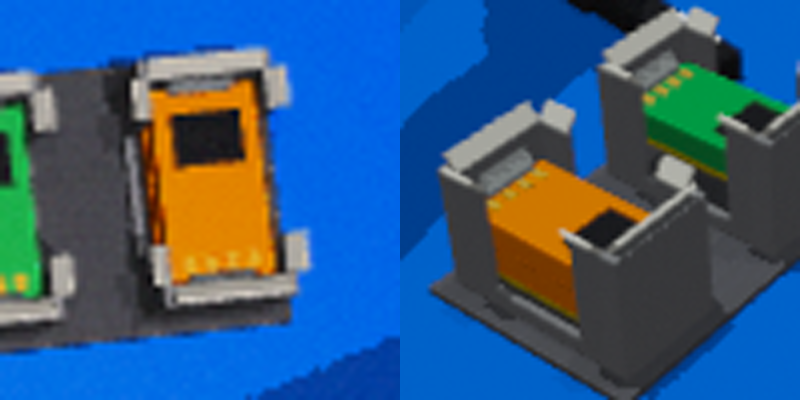

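Both lips now show over the pack, and the yellow floor has moved down. The contact force vanished at the 65 mm top height, so the pack is latched. The arm is clear, so I'm handing in.

```bash
python3 -c "
from bench import *
print(sign_off())"
```

```text
the job is handed in; nothing more can be done
None
```

The charged orange pack is latched under both lips of the right-hand bay, on top of the stored orange pack, and the job was handed in at about 28 s of the 42 s limit; the hand-in call returned no verdict.

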